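Tare the laboratory balance

ROBOT

A 6-joint arm with a two-finger parallel gripper is mounted at the origin on the work surface. World frame = base frame: x ahead of the robot, y to its left, z up, the work surface at z = 0. Lengths are in m, angles in rad, forces in N, time in s.
With the tool pointing down it reaches from about 0.35 to 0.775 m from the base axis. Payload 7.3 kg.
Tool frame: the origin (TCP) lies midway between the tips of the shut fingers; the grasp point (between the pads) lies robot.grasp_offset behind it (robot.grasp_offset is the distance from the TCP to the grasp point, in m); z points along the fingers, x is the direction in which the jaws open and shut, and the axes are right-handed (so a half turn about z gives the same grasp; the last joint's range is limited). The gripper opens to 92 mm and grips with 3 to 60 N. Pads are 19 mm wide; open, the fingers measure 130 mm over their backs; the gripper's body (75 mm by 190 mm) begins 47 mm behind the grasp point.
Start: joints at [1.202, 0.342, 1.524, -0, 1.275, -0.146], TCP at [0.116, 0.512, 0.227] pointing down, gripper open.
Joint ranges: [-2.53, 2.53], [-0.77, 2.02], [0.04, 2.7], [-1, 4.14], [0.28, 2.66], [-3.11, 3.11]. Speed limits (rad/s): [2.57, 2.57, 3.14, 3.14, 3.14, 3.14].

INTERFACE

Orientations are given as [roll, pitch, yaw] about the fixed x, y, z axes, in that order (R = Rz(yaw) Ry(pitch) Rx(roll)).
In Python, from cell import robot gives the robot as it stands. The module is installed in compiled form; this text tells all that it offers.
- The arm moves only by the tool move_arm, never from a script. Its argument "increments" is a list of rows, each a list of 7 numbers: the finger opening in mm, from 0 to 91.8, then the shift along the tool's x, y, z in mm, then the turn, a rotation vector about the tool's x, y, z in rad. A call has 1 to 12 rows; each row shifts and turns the pose as measured when the row begins, along the tool's axes as they then stand; what a row does not reach is not made up. A row lasts 1/8 s, in which the tool goes at most 62.5 mm and 10.7 degrees, less where a joint would pass 70% of its speed; a pose out of reach is approached as far as the arm can. A call is refused whole if a number of a shift passes 62.5 or a number of a turn 0.188, either way. A call with a gripper value outside its range is refused whole. The fingers move at their own pace and stop on an object; "newtons" is the grip in N (left out, the last holds). Time passes only in rows, so rows that do not move let the fingers close. It gives the time, the measured TCP pose, the force and the opening at its end, in the units of the state.
- robot.observe(): the state, without advancing time (a new reading comes with each control period).
- robot.read_camera(name): name is "side" or "top"; returns a dict with "img" (420x560x3 uint8, red, green, blue), "fx", "fy", "cx", "cy" (pixels), "k1" (the pictures are not rectified: a ray, as slopes to the right and down, at radius r is drawn at 1 + k1 r^2 times it, then the intrinsics apply), "T" (4x4, takes a point from camera to world coordinates). Camera axes: x right, y down, z forward; pixel columns grow to the right and rows downward; lengths in m; the calibration is good to about 2 mm. A picture is of the moment at which its call begins. There is no depth.
- robot.hand_in(): hands the job in, once; it reports no verdict.
Trained networks look in the newest picture that a camera, given by its name, has taken for a name from the list of things; names that differ only in an ending like _2 or _b are one class to them, and where a whole thing is asked for, a point or a joint stands for the part that bears it (a point fixed in the world has none). Each returns a list of dicts, best first, with "conf" (0 to 1); they miss things now and then, are a little off and sometimes report something else, mostly with a low value. They report only what shows in the picture. A call takes as long as a camera call. They do not tell look-alikes from the thing itself.
- robot.look_for(thing, camera): "rect" ([left, top, width, height] in pixels, round what is visible of it).
The state is a dict: "time": time; "qpos": joint angles; "qvel": joint speeds; "joint_efforts": joint torques, N m; "tool_pos": TCP position; "tool_rot": TCP orientation; "contact_force": force on the tool from outside, world axes, zero at the start; "torque": the same for the moment, N m; "opening": finger opening in m.
Only numpy, scipy, OpenCV 4.12 (cv2) and the standard library are available. Lean on these libraries where they do the work, as an engineer would, in place of code of your own. Each camera call takes 0.05 s, during which the arm holds its last target.

TASK

The weighing bottle stands on the balance pan, ready to be tared. Push the balance's sliding top door fully shut without forcing it, then lightly press in the tare key, the one wide key in the row, let it come back up and draw the hand away. Press no other key, pick nothing up, and leave the weighing bottle and the things around the balance where they stand.

Things in the scene. Friction and masses are not known exactly. Their poses are not given: they have to be found in the camera images.
- balance: White lab balance, fixed; over 40 N anywhere, or 20 N on the tare key, spoils it. Origin on the bench below the pan's centre; x from the key panel to the rear, y to its user's left. Base x -220..185 mm, y -105..105. Grey key panel x -215..-88, rising from 39 to 54 mm height. Glass chamber x -88..86, rear housing behind it, both about 176 mm high, with guide rails at y = -101 and 101, 185 mm high.
- top_door (a joint): Glass top door of the chamber (172 x 188 mm, top face 181 mm above the bench). 0 = fully shut, against a firm stop; grows in m as it slides towards the balance's +x, at most 0.095. It slides with about 1.5 N and stays where it is left.
- pull (a point): Centre of the floor of the door's finger pull, a pocket 50 mm long (balance's x) between two grey ridges 13 mm high and 100 mm wide (y), open at its y ends. The ridges' upright faces are 25 mm before and behind this point; outside they slope away. Height 181.5 mm, balance y = 0, x = -20 mm when the door is shut; moves with the door. Axes as the balance's.
- tare_travel (a joint): Travel of the tare key, the wide key, 42 mm along the balance's y and 20 mm along x, last in the row at the user's right (-y). 0 = up, grows in m as it is pressed, 0.003 = fully in. Spring return: about 0.6 N to start, 3 N fully in.
- tare_key: The tare key itself, white, 42 x 20 mm. Origin at the centre of its upper face, 6 mm above the panel when up; z is the key's normal, leaning 0.12 rad from vertical towards the balance's -x.
- menu_key (a joint): Square key 16 mm, next to the tare key, 56 mm from it centre to centre towards +y. 0 = up, 0.003 = fully in.
- unit_key (a joint): Square key 16 mm, third from the user's right, 94 mm from the tare key. 0 = up, 0.003 = fully in.
- power_key (a joint): Round key 18 mm, at the user's left end of the row, 134 mm from the tare key. 0 = up, 0.003 = fully in.
- weighing_bottle: Small stoppered glass weighing bottle, 40 mm wide and 68 mm high, standing loose on the pan (66 mm above the bench) in the chamber. Origin at the centre of its underside.
- jar: Brown glass jar with black lid, 64 mm wide, 95 mm high, on the bench beside the balance. Origin at the centre of its underside.
- beaker: Empty glass beaker, 66 mm wide, 85 mm high, on the bench beside the balance. Origin at the centre of its underside.
- wash_bottle: Translucent wash bottle with a bent spout, 66 mm wide, 200 mm high, on the bench at the right. Origin at the centre of its underside.
- tube_rack: White rack of five black-capped tubes, 190 x 50 mm, 142 mm high, on the bench at the left. Origin at the centre of its underside.
- cal_weight: Knobbed steel 100 g calibration weight, 28 mm wide, 43 mm high, on the bench at the left of the key panel. Origin at the centre of its underside.
- screw_cap: White screw cap, 34 mm wide, 15 mm high, on the bench at the right of the key panel. Origin at the centre of its underside.
- spatula: Steel laboratory spatula, a flat strip 158 mm long, 6 to 11 mm wide and 4 mm thick, lying on the bench at the left of the balance. Origin at the middle of its underside, x along it.
Not all that is in view belongs to the job. Leave any pink or purple look-alike of the weighing_bottle alone.

How it is judged:
On the way, in this order (a step that is already met when the one before it is completed fails the run):
1. the top door is pushed fully shut (value of joint top_door below 0.003 m), for 0.2 s.
2. the tare key is pressed in with the door shut (value of joint tare_travel above 0.002 m and value of joint top_door below 0.003 m), for 0.1 s.
At the end, for the whole second after the job is handed in: The top door is shut to within 3 mm, the tare key has been pressed in at least 2 mm after that and is up again, and the weighing bottle stands upright on the pan within 4 mm of where it stood (value of joint top_door below 0.003 m and value of joint tare_travel below 0.0008 m and distance of weighing_bottle from where it was at the start of the episode below 0.004 m and angle between weighing_bottle's own z axis and vertical below 0.1 rad); the robot touches nothing.
It fails at once if the tare key is pressed while the top door is open (value of joint tare_travel above 0.0015 m and value of joint top_door above 0.005 m).
It fails at once if another key is pressed (value of joint any of menu_key, unit_key, power_key above 0.001 m).
It fails at once if the tare key is pressed harder than 20 N, or the balance is pushed harder than 40 N (contact force between anything else and tare_key above 20 N or contact force between any of the fingers, the arm and balance above 40 N).
It fails at once if the weighing bottle is shifted, lifted or touched (distance of weighing_bottle from where it was at the start of the episode above 0.006 m or contact force between the fingers and weighing_bottle above 0.2 N).
It fails at once if a bystander is shifted or lifted by more than 10 mm (distance of any of jar, beaker, wash_bottle, tube_rack, cal_weight, screw_cap, spatula from where it was at the start of the episode above 0.01 m).
It also fails if it takes over 46 s, if anything falls off the work surface, if the arm or the gripper's body presses on something with over 40 N, if the wrist force passes 120 N, or if a joint passes its speed limit or range.

## Working session

There is one attempt and no reset: what is moved stays moved. The work goes in short steps, Python scripts to look and compute and a tool call to move; the robot and the scene stay as the last step left them, time stands still between calls to the robot, and variables do not carry over. Pictures are saved under pics/ and viewed, and the job is handed in when it is done.

Besides the shell and the picture viewer there is one more tool, called after "Request:" as name(argument=value, ...) on one line, values as JSON. move_arm: Moves the arm, as the interface text tells. Its arguments: {"type":"object","properties":{"increments":{"type":"array"},"newtons":{"type":"number"}},"required":["increments"]}

```bash
mkdir -p pics
python3 - <<'E'
from cell import robot
import cv2,numpy as np
for n in("side","top"):
    c=robot.read_camera(n); cv2.imwrite(f"pics/{n}0.png",c["img"][:,:,::-1])
    print(n,c["fx"],c["fy"],c["cx"],c["cy"],c["k1"],np.round(c["T"],4).tolist())
    for t in["balance","top_door","pull","tare_key","tare_travel","menu_key","power_key","weighing_bottle","jar","beaker","wash_bottle","tube_rack"]:
        print(t,[(np.round(d["rect"]).tolist(),round(d["conf"],2)) for d in robot.look_for(t,n)[:3]])
s=robot.observe();print(s)
E
```

```text
side 473.78779021762045 473.78779021762045 281.2314190442315 205.70154648876462 0.027667513299415053 [[-0.8397, -0.3743, 0.3935, 0.071], [-0.5431, 0.5712, -0.6155, 0.7845], [0.0056, -0.7305, -0.6829, 0.9968], [0.0, 0.0, 0.0, 1.0]]
balance [([162.0, 154.0, 170.0, 159.0], 0.93)]
top_door [([171.0, 158.0, 95.0, 59.0], 0.61)]
pull [([171.0, 156.0, 94.0, 62.0], 0.7)]
tare_key []
tare_travel [([298.0, 247.0, 18.0, 9.0], 0.48)]
menu_key []
power_key [([271.0, 280.0, 9.0, 5.0], 0.6)]
weighing_bottle [([232.0, 212.0, 17.0, 25.0], 0.62), ([308.0, 188.0, 9.0, 19.0], 0.49), ([292.0, 194.0, 8.0, 27.0], 0.48)]
jar [([159.0, 248.0, 26.0, 40.0], 0.77)]
beaker [([264.0, 174.0, 5.0, 4.0], 0.43)]
wash_bottle [([333.0, 111.0, 25.0, 53.0], 0.87)]
tube_rack [([314.0, 238.0, 15.0, 10.0], 0.6), ([128.0, 285.0, 75.0, 105.0], 0.59)]
top 491.43941995099004 491.43941995099004 281.3484574086121 218.1160157070399 0.05756402901559491 [[-0.0185, -0.9874, 0.1574, 0.3309], [-0.9998, 0.0188, 0.0001, 0.0211], [-0.003, -0.1574, -0.9875, 1.5672], [0.0, 0.0, 0.0, 1.0]]
balance [([220.0, 128.0, 79.0, 146.0], 0.76)]
top_doo
[... 483 characters left out ...]
, 69.0, 21.0], 0.72)]
{'time': 1.3, 'qpos': array([ 1.20201307e+00,  3.41997597e-01,  1.52411470e+00,  2.78033823e-05,
        1.27540490e+00, -1.45987024e-01]), 'qvel': array([-1.12577544e-03, -1.23095237e-05,  1.71498429e-04,  7.44356934e-04,
       -1.09082499e-04,  6.89544507e-04]), 'joint_efforts': array([-7.22902369e-04, -4.31143105e+01, -2.44478667e+01,  7.17710797e-02,
        4.82984853e-02, -3.60284662e-05]), 'tool_pos': array([0.11597033, 0.51204318, 0.22673662]), 'tool_rot': array([-3.14157731e+00, -7.85208646e-05,  1.34799200e+00]), 'contact_force': array([0.49940747, 0.69070143, 0.28689678]), 'torque': array([0.00226927, 0.00265288, 0.02640847]), 'opening': 0.09181181665912033}
```

Run:
```python
import cv2
a=cv2.imread("pics/side0.png")[90:400,110:380];cv2.imwrite("pics/s1.png",cv2.resize(a,None,fx=1.9,fy=1.9,interpolation=cv2.INTER_CUBIC))
a=cv2.imread("pics/top0.png")[110:290,180:360];cv2.imwrite("pics/t1.png",cv2.resize(a,None,fx=3.3,fy=3.3,interpolation=cv2.INTER_CUBIC))
```

```text
(no output)
```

View pics/s1.png

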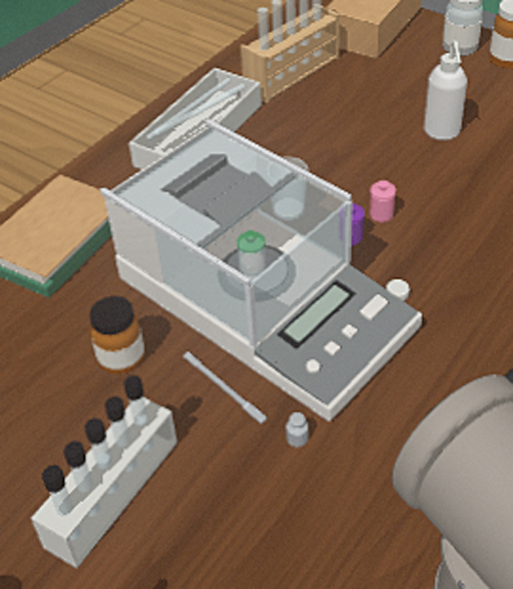

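View pics/t1.png

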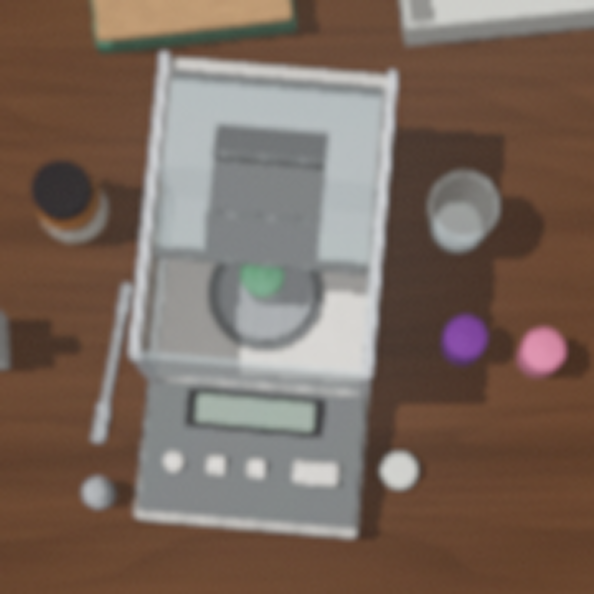

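View pics/top0.png

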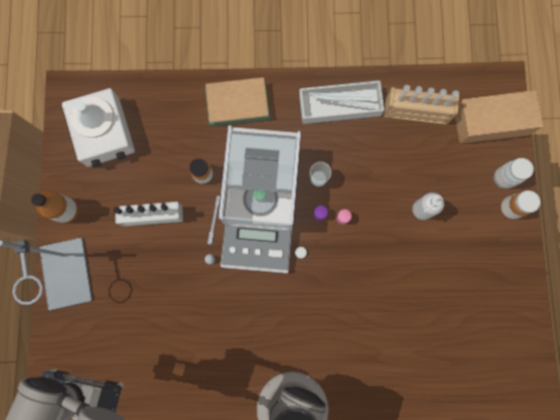

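Run:
```python
import cv2
a=cv2.imread("pics/side0.png")
b=a[150:255,160:300];cv2.imwrite("pics/s2.png",cv2.resize(b,None,fx=5.5,fy=5.5,interpolation=cv2.INTER_CUBIC))
b=a[215:315,230:340];cv2.imwrite("pics/s3.png",cv2.resize(b,None,fx=5.5,fy=5.5,interpolation=cv2.INTER_CUBIC))
a=cv2.imread("pics/top0.png")[120:210,215:305];cv2.imwrite("pics/t2.png",cv2.resize(a,None,fx=6.5,fy=6.5,interpolation=cv2.INTER_CUBIC))
a=cv2.imread("pics/top0.png")[205:280,215:310];cv2.imwrite("pics/t3.png",cv2.resize(a,None,fx=6.5,fy=6.5,interpolation=cv2.INTER_CUBIC))
```

```text
(no output)
```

View pics/s2.png

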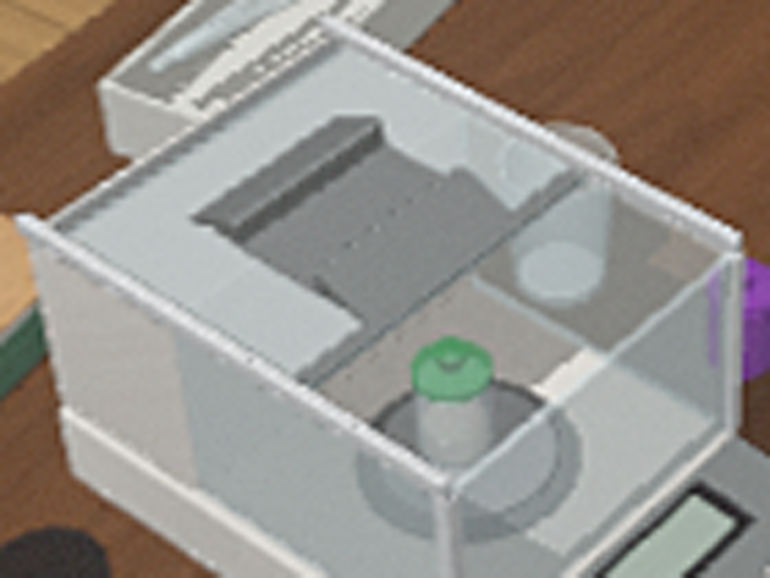

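View pics/s3.png

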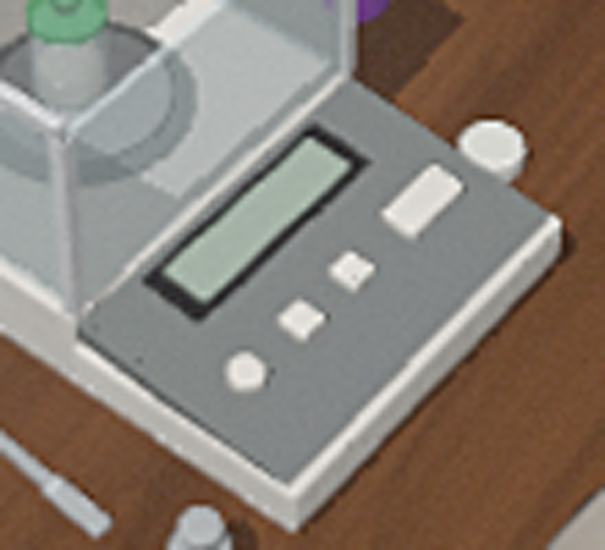

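View pics/t2.png

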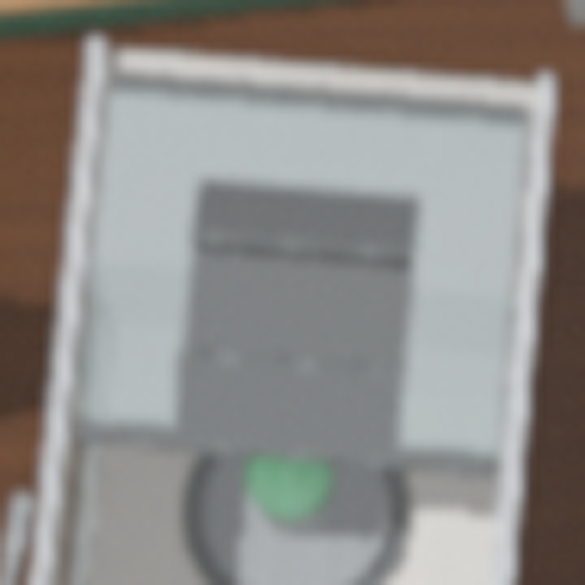

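View pics/t3.png

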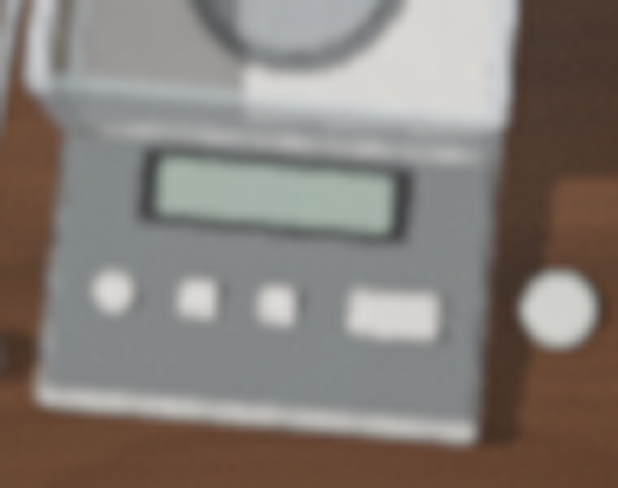

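```bash
cat > h.py <<'E'
import numpy as np
from scipy.optimize import least_squares
CAM={'side':(473.788,281.231,205.702,0.0276675,np.array([[-0.8397,-0.3743,0.3935,0.071],[-0.5431,0.5712,-0.6155,0.7845],[0.0056,-0.7305,-0.6829,0.9968]])),
'top':(491.439,281.348,218.116,0.057564,np.array([[-0.0185,-0.9874,0.1574,0.3309],[-0.9998,0.0188,0.0001,0.0211],[-0.003,-0.1574,-0.9875,1.5672]]))}
def proj(c,P):
    f,cx,cy,k,T=CAM[c];p=T[:,:3].T@(np.asarray(P)-T[:,3]);a=p[:2]/p[2];a=a*(1+k*(a@a));return np.array([f*a[0]+cx,f*a[1]+cy])
def W(q,P): 
    c,s=np.cos(q[2]),np.sin(q[2]);return np.array([q[0]+c*P[0]-s*P[1],q[1]+s*P[0]+c*P[1],P[2]])
E
cat > fit.py <<'E'
from h import *
def un(u,v,s,ox,oy): return np.array([(u+.5)/s-.5+ox,(v+.5)/s-.5+oy])
t2=lambda u,v:('top',un(u,v,6.5,215,120)); t3=lambda u,v:('top',un(u,v,6.5,215,205))
s2=lambda u,v:('side',un(u,v,5.5,160,150)); s3=lambda u,v:('side',un(u,v,5.5,230,215))
def key(dy): 
    return lambda q:(q[3],q[4]+dy,.045+(q[3]+.215)*15/127)
def ridge(dx,y,z): return lambda q:(-.02+q[5]+dx,y,z)
K=lambda *a:(lambda q:a)
obs=[]
def add(name,f,o,w=1): obs.append((name,f,o[0],o[1],w))
for n,dy,a,b in[('tare',0,t3(393,314),s3(424,200)),('menu',.056,t3(276,306),s3(352,271)),('unit',.094,t3(197,299),s3(302,319)),('power',.134,t3(113,292),s3(246,371))]:
    add(n+'T',key(dy),a);add(n+'S',key(dy),b)
for n,f,o in[('RLf',K(-.088,.101,.185),s2(450,485)),('RRf',K(-.088,-.101,.185),s2(735,240)),('RLr',K(.185,.101,.185),s2(25,222)),('RRr',K(.185,-.101,.185),s2(332,22)),
 ('RLrT',K(.185,.101,.185),t2(95,40)),('RRrT',K(.185,-.101,.185),t2(545,75))]: add(n,f,o,.7)
add('pFL',K(-.215,.105,.039),s3(292,483),.7);add('pFR',K(-.215,-.105,.039),s3(558,225),.7)
add('pFLt',K(-.215,.105,.039),t3(40,388),.7);add('pFRt',K(-.215,-.105,.039),t3(475,425),.7)
for n,f,o in[('r_fL',ridge(-.025,.05,.1945),t2(190,357)),('r_fR',ridge(-.025,-.05,.1945),t2(405,367)),('r_rL',ridge(.025,.05,.1945),t2(203,237)),('r_rR',ridge(.025,-.05,.1945),t2(412,253)),
 ('s_fL',ridge(-.025,.05,.1945),s2(318,280)),('s_fR',ridge(-.025,-.05,.1945),s2(460,170)),('s_rL',ridge(.025,.05,.1945),s2(228,224)),('s_rR',ridge(.025,-.05,.1945),s2(380,124)),
 ('drL',ridge(-.068,.09,.181),t2(85,430)),('drR',ridge(-.068,-.09,.181),t2(497,465))]: add(n,f,o)
def res(q): return np.concatenate([w*(proj(c,W(q,f(q)))-o) for n,f,c,o,w in obs])
r=least_squares(res,[.6,.05,-.08,-.16,-.06,.07],loss='soft_l1');q=r.x
if __name__=='__main__':
    print(np.round(q,4))
    for n,f,c,o,w in obs: print(n,np.round(proj(c,W(q,f(q)))-o,1))
    print('pull',W(q,(-.02+q[5],0,.1815)),'shut',W(q,(-.02,0,.1815)),'tare',W(q,key(0)(q)))
E
python3 fit.py
```

```text
[ 0.6343  0.0854 -0.1041 -0.1648 -0.0602  0.0893]
tareT [0.  0.1]
tareS [0. 0.]
menuT [-0.  -0.3]
menuS [ 0.2 -0.2]
unitT [-0.1 -0.2]
unitS [0.1 0. ]
powerT [-0.1 -0.2]
powerS [0.3 0.4]
RLf [ 0.2 -0.3]
RRf [ 1.2 -0.1]
RLr [-0.4 -1. ]
RRr [-1.5 -0.8]
RLrT [ 0.7 -0.2]
RRrT [0.2 0. ]
pFL [-0.3  1.6]
pFR [ 0.5 -2.4]
pFLt [-0.2  0.6]
pFRt [0.4 0.7]
r_fL [-1.4 -1.7]
r_fR [ 0.2 -0.4]
r_rL [-1.8 -0.1]
r_rR [0.6 0.3]
s_fL [-1.3 -1.5]
s_fR [-0.3 -1.2]
s_rL [1.1 0.4]
s_rR [ 0.4 -0.5]
drL [-0.2  1.5]
drR [-1.4  1.3]
pull [0.70322347 0.07822991 0.1815    ] shut [0.61441001 0.08750803 0.1815    ] tare [0.46408904 0.04264417 0.05092371]
```

Request:
move_arm(increments=[[0, -10, 20, 0, 0, 0, -0.119], [0, -28, 47, 0, 0, 0, 0], [0, -28, 47, 0, 0, 0, 0], [0, -28, 47, 0, 0, 0, 0], [0, -28, 47, 0, 0, 0, 0], [0, -28, 47, 0, 0, 0, 0], [0, -28, 47, 0, 0, 0, 0], [0, -28, 47, 0, 0, 0, 0], [0, -28, 47, 0, 0, 0, 0], [0, -28, 47, 0, 0, 0, 0], [0, -28, 47, 0, 0, 0, 0], [0, -28, 47, 0, 0, 0, 0]], newtons=10)

```text
time: 2.8
tool_pos: [0.6316, 0.1321, 0.2277]
tool_rot: [3.139, -0.005, 1.478]
contact_force: [1.0, 0.5, -0.4]
opening: 0.0005
```

```bash
cat > st.py <<'E'
from cell import robot
from h import *
from fit import q
from scipy.spatial.transform import Rotation as Ro
def delta(P): 
    s=robot.observe();R=Ro.from_euler('xyz',s['tool_rot']).as_matrix()
    return np.round(1000*R.T@(np.asarray(P)-s['tool_pos']),1)
def bal():
    p=robot.observe()['tool_pos'];d=p[:2]-q[:2];c,s=np.cos(q[2]),np.sin(q[2]);return np.round(1000*np.array([c*d[0]+s*d[1],-s*d[0]+c*d[1],p[2]]),1)
if __name__=='__main__':
    s=robot.observe();print(s['time'],s['tool_pos'].round(4),s['tool_rot'].round(3),s['contact_force'].round(2),s['opening'],'bal',bal(),robot.grasp_offset)
    print('to pull',delta(W(q,(-.02+q[5],0,.1815))),'tare',delta(W(q,(q[3],q[4],.0509))))
E
python3 st.py
```

```text
2.8 [0.6316 0.1321 0.2277] [ 3.139 -0.005  1.478] [ 0.97  0.51 -0.37] 0.0005339959831085379 bal [ -7.6  46.2 227.7] 0.0188
to pull [-47.2  76.2  46.2] tare [-105.4 -159.   175.8]
```

Request:
move_arm(increments=[[0, -23, 38, 0, 0, 0, 0.01], [0, -24, 38, 0, 0, 0, 0], [0, 0, 0, 15, 0, 0, 0], [0, 0, 0, 3, 0, 0, 0]])

```text
time: 3.3
tool_pos: [0.7066, 0.0725, 0.2064]
tool_rot: [3.14, -0.004, 1.463]
contact_force: [0.4, 0.2, 1.9]
opening: 0.0003
```

```bash
python3 st.py
python3 - <<'E'
from cell import robot
import cv2
a=robot.read_camera("side")["img"][:,:,::-1][110:255,160:330];cv2.imwrite("pics/s4.png",cv2.resize(a,None,fx=4.1,fy=4.1,interpolation=cv2.INTER_CUBIC))
E
```

```text
3.3 [0.7066 0.0725 0.2064] [ 3.14  -0.004  1.463] [0.4  0.25 1.88] 0.00032960600817547926 bal [ 73.2  -5.4 206.4] 0.0188
to pull [ 5.2 -4.  24.9] tare [ -56.4 -238.1  154.9]
```

View pics/s4.png

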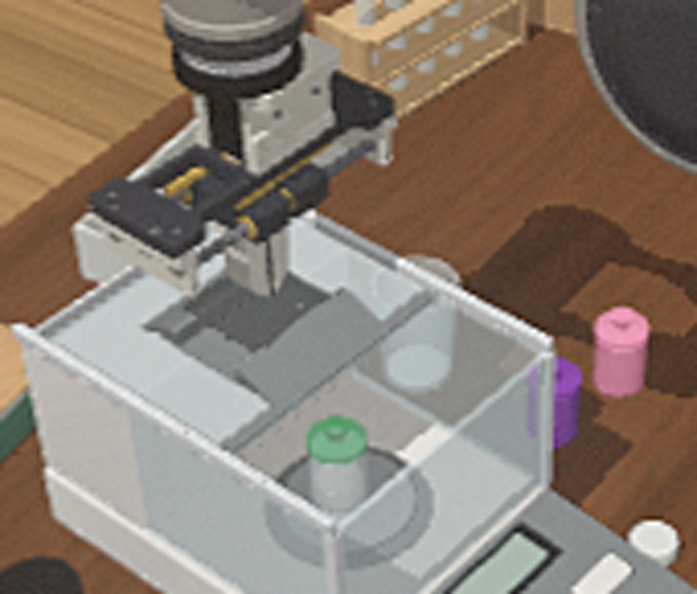

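Request:
move_arm(increments=[[0, 5, -5, 8, 0, 0, 0], [0, 0, 0, 6, 0, 0, 0], [0, 0, 0, 4, 0, 0, 0], [0, 0, 0, 2, 0, 0, 0]])

```text
time: 3.85
tool_pos: [0.7007, 0.0814, 0.1877]
tool_rot: [3.138, -0.005, 1.467]
contact_force: [-0.8, 0.4, -0.7]
opening: 0.0005
```

```bash
python3 st.py
```

```text
3.85 [0.7007 0.0814 0.1877] [ 3.138 -0.005  1.467] [-0.82  0.41 -0.67] 0.000518178013041234 bal [ 66.5   2.9 187.7] 0.0188
to pull [-2.9  2.8  6.2] tare [ -63.7 -231.9  135.6]
```

Request:
move_arm(increments=[[0, 0, -5, 0, 0, 0, 0], [0, 0, -5, 0, 0, 0, 0], [0, 0, -5, 0, 0, 0, 0], [0, 0, -7, 0, 0, 0, 0], [0, 0, -8, 0, 0, 0, 0], [0, 0, -8, 0, 0, 0, 0], [0, 0, -8, 0, 0, 0, 0], [0, 0, -8, 0, 0, 0, 0], [0, 0, -8, 0, 0, 0, 0], [0, 0, -8, 0, 0, 0, 0], [0, 0, -6, 0, 0, 0, 0], [0, 0, -4, 0, 0, 0, 0]])

```text
time: 5.35
tool_pos: [0.6164, 0.0902, 0.188]
tool_rot: [3.134, -0.005, 1.467]
contact_force: [1.3, 0.8, -0.7]
opening: 0.0008
```

```bash
python3 st.py
```

```text
5.35 [0.6164 0.0902 0.188 ] [ 3.134 -0.005  1.467] [ 1.27  0.78 -0.72] 0.0008153500528658463 bal [-18.3   2.9 188. ] 0.0188
to pull [-2.9 87.5  7.1] tare [ -63.8 -147.6  135.7]
```

Request:
move_arm(increments=[[0, 0, -3, 0, 0, 0, 0], [0, 0, -3, 0, 0, 0, 0], [0, 0, -3, 0, 0, 0, 0], [0, 0, -2, 0, 0, 0, 0]])

```text
time: 5.85
tool_pos: [0.605, 0.0914, 0.188]
tool_rot: [3.134, -0.005, 1.466]
contact_force: [1.9, -0.3, -0.6]
opening: 0.0007
```

```bash
python3 st.py;  python3 - <<'E'
from cell import robot
import cv2
a=robot.read_camera("side")["img"][:,:,::-1][110:255,160:330];cv2.imwrite("pics/s5.png",cv2.resize(a,None,fx=4.1,fy=4.1,interpolation=cv2.INTER_CUBIC))
E
```

```text
5.85 [0.605  0.0914 0.188 ] [ 3.134 -0.005  1.466] [ 1.9  -0.3  -0.56] 0.0006537362243411084 bal [-29.8   2.9 188. ] 0.0188
to pull [-2.9 99.   7.3] tare [ -63.9 -136.1  135.7]
```

View pics/s5.png

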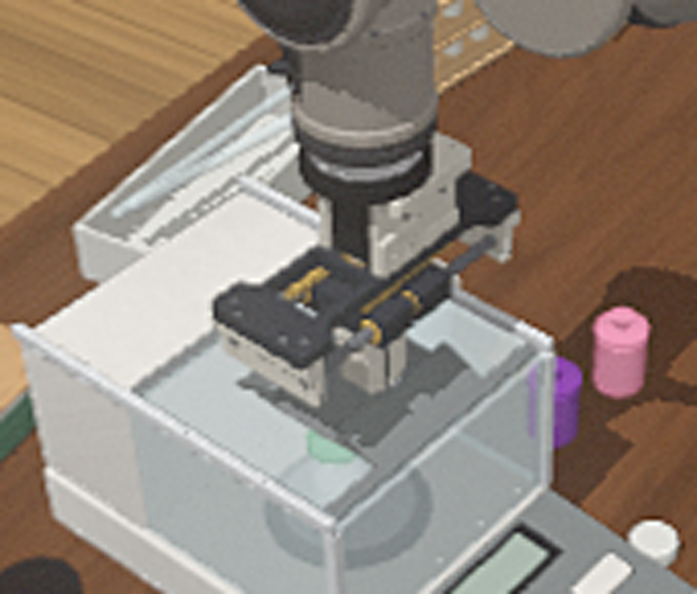

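Request:
move_arm(increments=[[0, 0, -1.5, 0, 0, 0, 0], [0, 0, -1.5, 0, 0, 0, 0], [0, 0, -1, 0, 0, 0, 0]])

```text
time: 6.28
tool_pos: [0.6025, 0.0917, 0.1881]
tool_rot: [3.13, -0.006, 1.466]
contact_force: [5.9, -0.4, -4.6]
opening: 0.0007
```

Request:
move_arm(increments=[[0, 0, -1, 0, 0, 0, 0], [0, 0, -1, 0, 0, 0, 0]])

```text
time: 6.52
tool_pos: [0.6025, 0.0917, 0.1882]
tool_rot: [3.125, -0.006, 1.466]
contact_force: [5.3, 0.4, -2.8]
opening: 0.0003
```

Request:
move_arm(increments=[[0, 0, -1, 0, 0, 0, 0]])

```text
time: 6.65
tool_pos: [0.6025, 0.0917, 0.1882]
tool_rot: [3.122, -0.006, 1.466]
contact_force: [4.4, -0.1, -3.5]
opening: 0.0009
```

```bash
python3 st.py
```

```text
6.65 [0.6025 0.0917 0.1882] [ 3.122 -0.006  1.466] [ 4.44 -0.08 -3.46] 0.0008534731309872218 bal [-32.3   2.9 188.2] 0.0188
to pull [ -2.9 101.4   8.6] tare [ -64.1 -135.2  134.3]
```

Request:
move_arm(increments=[[0, 0, -2.5, 0, 0, 0, 0], [0, 0, -2.5, 0, 0, 0, 0]])

```text
time: 6.9
tool_pos: [0.6024, 0.0917, 0.1884]
tool_rot: [3.11, -0.007, 1.465]
contact_force: [11.6, -0.5, -6.1]
opening: 0.0007
```

```bash
python3 st.py
```

```text
6.9 [0.6024 0.0917 0.1884] [ 3.11  -0.007  1.465] [11.63 -0.45 -6.07] 0.0007106802608602668 bal [-32.4   2.9 188.4] 0.0188
to pull [ -2.8 101.4  10. ] tare [ -64.3 -136.6  132.8]
```

Request:
move_arm(increments=[[0, 0, 4, 0, 0.02, 0, 0], [0, 0, 5, 0, 0, 0, 0], [0, 0, 0, -20, 0, 0, 0], [0, 0, 0, -25, 0, 0, 0], [0, -20, -40, 0, 0, 0, 0], [0, -22, -50, 0, 0, 0, 0], [0, -22, -54, 0, 0, 0, 0], [0, 0, 0, 0, 0, 0, 0]])

```text
time: 7.9
tool_pos: [0.4548, 0.0406, 0.2316]
tool_rot: [3.141, -0.006, 1.466]
contact_force: [1.2, -0.2, 0.8]
opening: 0.0001
```

```bash
python3 st.py;  python3 - <<'E'
from cell import robot
import cv2
for n,(y0,y1,x0,x1) in {"top":(110,290,180,360),"side":(110,300,150,340)}.items():
    f=robot.read_camera(n)["img"][:,:,::-1];cv2.imwrite(f"pics/{n}6.png",f);a=f[y0:y1,x0:x1];cv2.imwrite(f"pics/{n}6z.png",cv2.resize(a,None,fx=3.1,fy=3.1,interpolation=cv2.INTER_CUBIC))
E
```

```text
7.9 [0.4548 0.0406 0.2316] [ 3.141 -0.006  1.466] [ 1.2  -0.21  0.83] 0.00012732435056017535 bal [-173.8  -63.3  231.6] 0.0188
to pull [ 63.2 243.1  50.5] tare [  2.    8.9 180.7]
```

View pics/side6z.png

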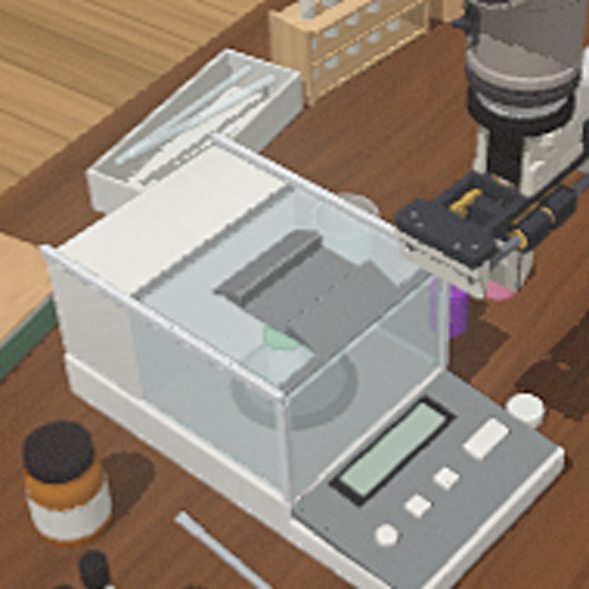

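View pics/top6z.png

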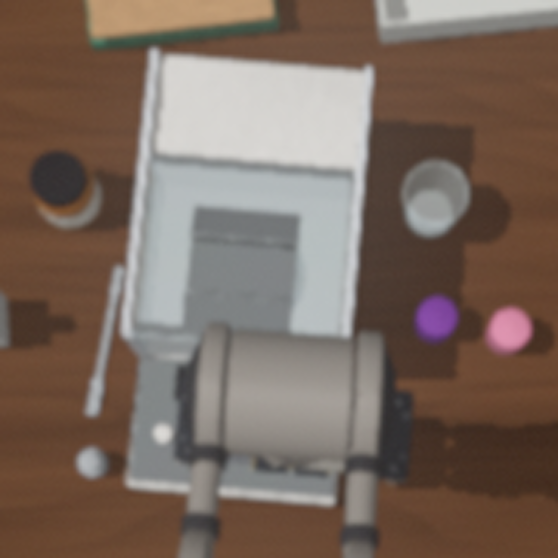

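Request:
move_arm(increments=[[0, 2, 0, 40, -0.12, 0, 0], [0, 0, 0, 40, 0, 0, 0], [0, 0, 0, 5, 0, 0, 0]])

```text
time: 8.38
tool_pos: [0.4712, 0.0432, 0.1478]
tool_rot: [3.007, -0.007, 1.467]
contact_force: [-0.5, -0.7, 0.9]
opening: 0.0005
```

```bash
python3 st.py
```

```text
8.375 [0.4712 0.0432 0.1478] [ 3.007 -0.007  1.467] [-0.53 -0.66  0.91] 0.00045800250703117225 bal [-157.9  -59.   147.8] 0.0188
to pull [ 59.1 229.6  -2.5] tare [ -1.9 -19.9  95.1]
```

Shift y by −18 (1.5 mm bias towards +x), then approach to about 15 mm above.

Request:
move_arm(increments=[[0, -2, -18, 20, 0.015, 0, 0], [0, 0, 0, 35, 0, 0, 0], [0, 0, 0, 20, 0, 0, 0], [0, 0, 0, 4, 0, 0, 0]])

```text
time: 8.88
tool_pos: [0.4714, 0.0428, 0.0692]
tool_rot: [3.014, -0.007, 1.468]
contact_force: [-0.5, -0.5, -0.2]
opening: 0.0001
```

```bash
python3 st.py;  python3 - <<'E'
from cell import robot
import cv2
f=robot.read_camera("side")["img"][:,:,::-1];a=f[190:310,230:370];cv2.imwrite(f"pics/side7.png",cv2.resize(a,None,fx=5,fy=5,interpolation=cv2.INTER_CUBIC))
E
```

```text
8.875 [0.4714 0.0428 0.0692] [ 3.014 -0.007  1.468] [-0.46 -0.55 -0.2 ] 7.237624096763698e-05 bal [-157.6  -59.3   69.2] 0.0188
to pull [ 59.8 239.4 -82.1] tare [-1.1 -9.5 17.2]
```

View pics/side7.png

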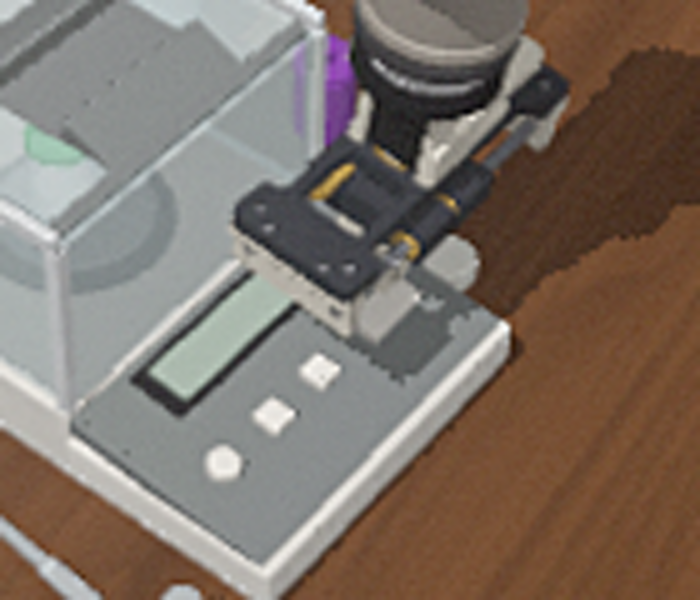

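Request:
move_arm(increments=[[0, 0, -5, 2, 0, 0, 0], [0, 0, -3, 5, 0, 0, 0], [0, 0, 0, 2, 0, 0, 0]])

```text
time: 9.3
tool_pos: [0.4665, 0.0437, 0.0613]
tool_rot: [3.009, -0.007, 1.468]
contact_force: [0.2, -0.2, 0.3]
opening: 0.0004
```

```bash
python3 st.py
```

```text
9.3 [0.4665 0.0437 0.0613] [ 3.009 -0.007  1.468] [ 0.2  -0.2   0.28] 0.0003708337549994231 bal [-162.5  -59.    61.3] 0.0188
to pull [ 59.4 245.8 -88. ] tare [-1.3 -3.7 10. ]
```

Request:
move_arm(increments=[[0, -1, -2.5, 4, 0, 0, 0], [0, 0, 0, 2.5, 0, 0, 0], [0, 0, 0, 1, 0, 0, 0]])

```text
time: 9.68
tool_pos: [0.465, 0.0428, 0.0534]
tool_rot: [3.008, -0.007, 1.468]
contact_force: [0.2, 0.4, -0.3]
opening: 0.0005
```

```bash
python3 st.py
```

```text
9.675 [0.465  0.0428 0.0534] [ 3.008 -0.007  1.468] [ 0.21  0.45 -0.26] 0.0005019923363540928 bal [-164.   -60.    53.4] 0.0188
to pull [ 60.6 248.3 -95.5] tare [-0.2 -1.2  2.3]
```

Now slow 1 mm steps, watching force.

Request:
move_arm(increments=[[0, 0, 0, 1, 0, 0, 0], [0, 0, 0, 1, 0, 0, 0]])

```text
time: 9.93
tool_pos: [0.4654, 0.0428, 0.0513]
tool_rot: [3.008, -0.007, 1.468]
contact_force: [-0.6, 0.0, 1.2]
opening: 0.0
```

Request:
move_arm(increments=[[0, 0, 0, 1, 0, 0, 0]])

```text
time: 10.05
tool_pos: [0.4655, 0.0427, 0.0503]
tool_rot: [3.008, -0.007, 1.468]
contact_force: [-0.9, 0.1, 1.3]
opening: 0.0006
```

Request:
move_arm(increments=[[0, 0, 0, 1, 0, 0, 0]])

```text
time: 10.18
tool_pos: [0.4656, 0.0427, 0.0494]
tool_rot: [3.008, -0.007, 1.468]
contact_force: [-1.1, -0.3, 2.6]
opening: 0.0002
```

Request:
move_arm(increments=[[0, 0, 0, 1, 0, 0, 0]])

```text
time: 10.3
tool_pos: [0.4658, 0.0427, 0.0484]
tool_rot: [3.008, -0.007, 1.468]
contact_force: [-2.3, -0.5, 7.5]
opening: 0.0005
```

Request:
move_arm(increments=[[0, 0, 0, 0.5, 0, 0, 0], [0, 0, 0, 0.5, 0, 0, 0]])

```text
time: 10.55
tool_pos: [0.4658, 0.0427, 0.0483]
tool_rot: [3.008, -0.007, 1.469]
contact_force: [-3.5, -0.3, 10.8]
opening: 0.0003
```

Bottomed at about 11 N with no more travel, so the key is fully in. Withdrawing.

Request:
move_arm(increments=[[0, 0, 0, -2, 0, 0, 0], [0, 0, 0, -5, 0, 0, 0], [0, 0, 0, -20, 0, 0, 0], [0, 0, 0, -50, 0, 0, 0], [0, 0, 0, -50, 0, 0, 0], [0, 0, -40, -20, 0, 0, 0], [0, 0, -40, 0, 0, 0, 0], [0, 0, 0, 0, 0, 0, 0], [0, 0, 0, 0, 0, 0, 0]])

```text
time: 11.68
tool_pos: [0.366, 0.0519, 0.1892]
tool_rot: [3.004, -0.008, 1.468]
contact_force: [0.4, 0.1, -0.5]
opening: 0.0003
```

```bash
python3 st.py;  python3 - <<'E'
from cell import robot
import cv2
f=robot.read_camera("side")["img"][:,:,::-1];cv2.imwrite("pics/side8f.png",f);a=f[110:310,150:370];cv2.imwrite(f"pics/side8.png",cv2.resize(a,None,fx=2.9,fy=2.9,interpolation=cv2.INTER_CUBIC))
E
```

```text
11.675 [0.366  0.0519 0.1892] [ 3.004 -0.008  1.468] [ 0.43  0.1  -0.53] 0.0002693979549586638 bal [-263.4  -61.2  189.2] 0.0188
to pull [ 60.6 328.5  53.8] tare [ -0.3  78.6 150.5]
```

View pics/side8.png

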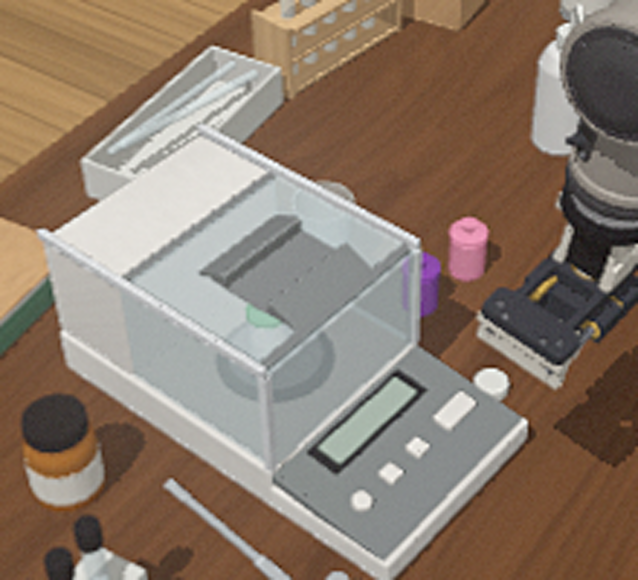

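The picture shows the door shut, with its front edge flush at (265,365)–(415,245). The tare key is up at (455,410), the bottle's green stopper is still on the pan at (262,315), and the hand is clear.

```bash
python3 -c "
from cell import robot
print(robot.hand_in())"
```

```text
the job is handed in; nothing more can be done
None
```

I pushed the top door shut from inside its finger pull, then pressed the tare key along its normal, withdrew the hand and handed the job in at about 12 s. No verdict was reported, so these are my own checks.

- **Door:** It came up against the firm stop. At about 12 N (13 N with the vertical part) it moved no further, and later pictures show its front edge flush with the front of the chamber.
- **Tare key:** It travelled about 3 mm and bottomed out; the force reached about 11 N, under the 20 N limit. The last picture shows it up again.
- **Everything else:** The bottle's stopper and the neighbouring things in that picture look where they were. I judged this by eye and did not measure it. The hand was clear of the balance, with force readings at noise level.
- **Disagreement:** The door stopped about 3 mm earlier than my camera fit predicted. I put this down to calibration error or the finger's width, since the stop was firm and the pictures show the door shut.

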